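Turn the sample carousel to the scanner and scan the purple tube

ROBOT

A 6-joint arm with a two-finger parallel gripper is mounted at the origin on the work surface. World frame = base frame: x ahead of the robot, y to its left, z up, the work surface at z = 0. Lengths are in m, angles in rad, forces in N, time in s.
With the tool pointing down it reaches from about 0.375 to 0.975 m from the base axis. Payload 3.8 kg.
Tool frame: the origin (TCP) lies at the very end of the fingers, on their centre line; the grasp point (between the pads) lies 19 mm behind it; z points along the fingers, y is the line along which they close (so a half turn about z gives the same grasp; the last joint's range is limited). The gripper opens to 85 mm and grips with 20 to 120 N. Pads are 22 mm wide; open, the fingers measure 114 mm over their backs; the gripper's body (76 mm by 85 mm) begins 54 mm behind the grasp point. The pads swing forward as they close: fully open they stand 13 mm farther back than shut.
Start: joints at [1.246, 0.264, 1.604, -0, 1.274, -0.037], TCP at [0.192, 0.647, 0.231] pointing down, gripper open.
Joint ranges: [-2.63, 2.63], [-0.94, 2.18], [0.31, 2.57], [-1.31, 4.45], [0, 2.66], [-2.55, 2.55]. Speed limits (rad/s): [2.57, 2.57, 3.14, 3.14, 3.14, 3.14].

INTERFACE

Orientations are given as a rotation vector (axis times angle).
In Python, from workcell import bot, vision gives the robot as it stands. The module is installed in compiled form; this text tells all that it offers.
- The arm moves only by the tool play_rows, never from a script. Its argument "moves" is a list that holds one entry, the list of rows, each a list of 7 numbers: the turn, a rotation vector about the tool's x, y, z as a fraction of full scale, then the shift along the tool's x, y, z as a fraction of full scale, then the finger opening in mm, from 0 to 85.4. In form: [[[ax, ay, az, x, y, z, jaw], ...]]. A call has 1 to 5 rows; each row shifts and turns the commanded pose from where the row before left it, along the tool's axes as they then stand; what a row does not reach is not made up. Full scale, the value 1, is 0.1 m for a shift and 0.5 rad for a turn. A row lasts 1/12 s, in which the tool goes at most 41.7 mm and 7.16 degrees, less where a joint would pass 70% of its speed; a pose out of reach is approached as far as the arm can. A call with a number of a shift or a turn outside -1 to 1 is refused whole. A call with a gripper value outside its range is refused whole. The fingers move at their own pace and stop on an object; "newtons" is the grip in N (left out, the last holds). Time passes only in rows, so rows that do not move let the fingers close. It gives the time, the measured TCP pose, the force, the opening and the grip force at its end, in the units of the state.
- bot.read_state(): the state, without advancing time (a new reading comes with each control period).
- vision.read_camera(name): name is "scene" or "top" or "wrist"; returns a dict with "image" (384x512x3 uint8, red, green, blue), "depth" (384x512 float32, m along the optical axis (not along the pixel's ray), 0 where there is no reading), "K" (3x3 intrinsics, pixels), "R" (3x3) and "t" (3): a world point X has camera coordinates R X + t. Camera axes: x right, y down, z forward; pixel columns grow to the right and rows downward; lengths in m; the calibration is good to about 2 mm. A picture is of the moment at which its call begins.
- bot.finish_job(): hands the job in; it is judged then, once.
The state is a dict: "time": time; "q": joint angles; "joint_vel": joint speeds; "joint_torque": joint torques, N m; "tool_pos": TCP position; "tcp_rot": TCP orientation; "wrist_force": force on the tool from outside, world axes, zero at the start; "torque": the same for the moment, N m; "width": opening from 0.0 (shut) to 1.0 (fully open); "grip_force": force on a finger pad.
Only numpy, scipy, OpenCV 4.12 (cv2) and the standard library are available. Lean on these libraries where they do the work, as an engineer would, in place of code of your own. Each camera call takes 0.05 s, during which the arm holds its last target. There are 200 camera calls.

TASK

Push the sample carousel round by its spokes with a fingertip until its purple-capped tube stands squarely in front of the scanner window, let the carousel come to rest there, and then press the green button on the scanner fully down and let it go. Push gently, do not pinch or lift anything, do not touch the tubes, do not press the button before the purple tube is in place, and leave everything else on the bench where it is.

Things in the scene. Friction and masses are not known exactly. Their poses are not given: they have to be found in the camera images.
- hub (a point): Axis of the sample carousel, an aluminium wheel that turns either way without stops about a vertical axis on a fixed stand; a light brake holds it where it is left (1 to 2 N at the end of a spoke turns it). This point is on the axis, 60 mm above the table, level with the four spokes. Four white cups, 23 mm across, rim 51 mm above the table, stand 52 mm from the axis, 90 deg apart.
- stand: Fixed grey stand. Origin on the table under the carousel's axis; its x axis points to the scanner. Disc 140 mm across and foot 56 mm wide out to the scanner, both 7 mm tall, an orange stripe along the foot; the spokes pass above. The scanner, a white box 60 mm deep, 85 wide, 75 tall, has a black window 34 mm wide (red line in the middle) facing the axis at 150 mm.
- scan_spot (a point): Fixed point 52 mm from the axis towards the scanner, 15 mm above the table: here lies the centre of a tube's underside when it stands squarely in front of the scanner window.
- scan_button_top (a point): Centre of the top of the round green scan button, 30 mm across, on top of the scanner, 184 mm from the axis in the scanner's direction; it is pressed straight down.
- scan_button (a joint): Travel of the green button: 0 up, 0.006 m fully down (5 N); springs back. It counts as pressed from 0.004 m.
- spoke_a (a point): Centre of the black ball (18 mm across) at the end of a spoke of the carousel, 125 mm from the axis, 60 mm above the table. The spoke is a level steel rod 12 mm thick running radially from the hub. The four spokes are 90 deg apart, each midway between two cups; a to d follow anticlockwise seen from above. All four look alike.
- spoke_b (a point): Centre of the black ball (18 mm across) at the end of a spoke of the carousel, 125 mm from the axis, 60 mm above the table. The spoke is a level steel rod 12 mm thick running radially from the hub. The four spokes are 90 deg apart, each midway between two cups; a to d follow anticlockwise seen from above. All four look alike.
- spoke_c (a point): Centre of the black ball (18 mm across) at the end of a spoke of the carousel, 125 mm from the axis, 60 mm above the table. The spoke is a level steel rod 12 mm thick running radially from the hub. The four spokes are 90 deg apart, each midway between two cups; a to d follow anticlockwise seen from above. All four look alike.
- spoke_d (a point): Centre of the black ball (18 mm across) at the end of a spoke of the carousel, 125 mm from the axis, 60 mm above the table. The spoke is a level steel rod 12 mm thick running radially from the hub. The four spokes are 90 deg apart, each midway between two cups; a to d follow anticlockwise seen from above. All four look alike.
- tube_purple: Sample tube with a purple cap, glass, 13 mm thick, cap 17 mm, 75 mm tall, 15 g, standing loosely (1.5 mm play all round) in one of the carousel's cups; which cup varies. Origin at the centre of its underside, 15 mm above the table (top at 90 mm), z up along the tube. This is the one to scan.
- tube_red: Sample tube with a red cap, glass, 13 mm thick, cap 17 mm, 75 mm tall, 15 g, standing loosely (1.5 mm play all round) in one of the carousel's cups; which cup varies. Origin at the centre of its underside, 15 mm above the table (top at 90 mm), z up along the tube.
- tube_green: Sample tube with a green cap, glass, 13 mm thick, cap 17 mm, 75 mm tall, 15 g, standing loosely (1.5 mm play all round) in one of the carousel's cups; which cup varies. Origin at the centre of its underside, 15 mm above the table (top at 90 mm), z up along the tube.
- tube_yellow: Sample tube with a yellow cap, glass, 13 mm thick, cap 17 mm, 75 mm tall, 15 g, standing loosely (1.5 mm play all round) in one of the carousel's cups; which cup varies. Origin at the centre of its underside, 15 mm above the table (top at 90 mm), z up along the tube.
- rack: White plastic tube rack, 60 x 200 x 57 mm, long side along its y, with tubes in it up to 81 mm tall; bystander. Origin at the centre of its underside.
- pencil: Orange pencil, 8 mm thick, 165 mm long along its x, lying on the table; bystander. Origin under its middle.
- reagent: White reagent bottle, 60 mm across, 130 mm tall, blue cap; bystander. Origin at the centre of its underside.
- specimen_jar: Small jar with a red cap, 56 mm across, 65 mm tall; bystander. Origin at the centre of its underside.
- kit_box: Green box of test kits, 110 x 160 x 60 mm; bystander. Origin at the centre of its underside.
- carousel (a joint): Turn of the carousel in rad since the start (0 wherever it started), growing anticlockwise seen from above; it tells the change only, not which tube is where.

How it is judged:
By the outcome, as a careful person would: the job done as asked, in the order asked, and still so for the second after the job is handed in, with the robot touching nothing.
It also fails if it takes over 59 s, if anything falls off the work surface, if the arm or the gripper's body presses on something with over 40 N, if the wrist force passes 120 N, or if a joint passes its speed limit or range.

## Working session

There is one attempt and no reset: what is moved stays moved. The work goes in short steps, Python scripts to look and compute and a tool call to move; the robot and the scene stay as the last step left them, time stands still between calls to the robot, and variables do not carry over. Pictures are saved under pics/ and viewed, at most 10 in all, crops included, and the job is handed in when it is done.

Besides the shell and the picture viewer there is one more tool, called after "Call:" by a JSON object that holds its "method" and its "body", one argument or row to a line. play_rows: Moves the arm, as the interface text tells. Its arguments: {"type":"object","properties":{"moves":{"type":"array","items":{"type":"array","items":{"type":"array","items":{"type":"number"}}}},"newtons":{"type":"number"}},"required":["moves"]}

```bash
mkdir -p pics; python3 - <<'E'
from workcell import bot, vision
import cv2,numpy as np
s=bot.read_state();print({k:np.round(v,3) for k,v in s.items()})
for n in("top","scene"):
    c=vision.read_camera(n);np.savez(f"{n}0.npz",**c)
    cv2.imwrite(f"pics/{n}0.png",cv2.resize(c["image"][:,:,::-1],(800,600)));print(c["K"],c["R"],c["t"])
E
```

```text
{'time': np.float64(0.0), 'q': array([ 1.246,  0.265,  1.605,  0.   ,  1.274, -0.037]), 'joint_vel': array([ 0.002, -0.   , -0.002, -0.   , -0.001,  0.002]), 'joint_torque': array([ 2.0000e-03, -5.1511e+01, -3.6732e+01,  0.0000e+00,  1.3000e-02,
       -0.0000e+00]), 'tool_pos': array([0.191, 0.647, 0.23 ]), 'tcp_rot': array([-0.45 , -3.109,  0.004]), 'wrist_force': array([ 0.796, -0.409,  0.368]), 'torque': array([ 0.048, -0.058, -0.005]), 'grip_force': np.float64(0.0), 'width': np.float64(1.001)}
[[481.81037663   0.         264.4485047 ]
 [  0.         481.81037663 193.86148328]
 [  0.           0.           1.        ]] [[-0.02369463 -0.9997111  -0.00403582]
 [-0.99735678  0.02391581 -0.0686112 ]
 [ 0.0686879   0.00239944 -0.99763531]] [0.02395456 0.59228258 1.71945552]
[[372.03737919   0.         255.95531038]
 [  0.         372.03737919 192.10736044]
 [  0.           0.           1.        ]] [[ 5.52714031e-01  8.33370707e-01 -6.82399440e-04]
 [ 4.70980833e-01 -3.13042573e-01 -8.24731109e-01]
 [-6.87520367e-01  4.55519058e-01 -5.65524652e-01]] [-0.35051307 -0.19664229  1.50778721]
```

View pics/top0.png

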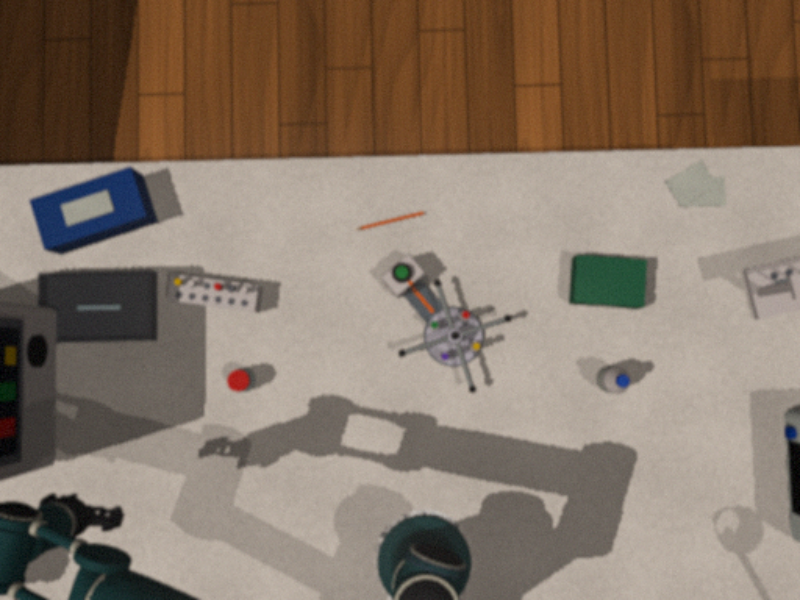

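View pics/scene0.png

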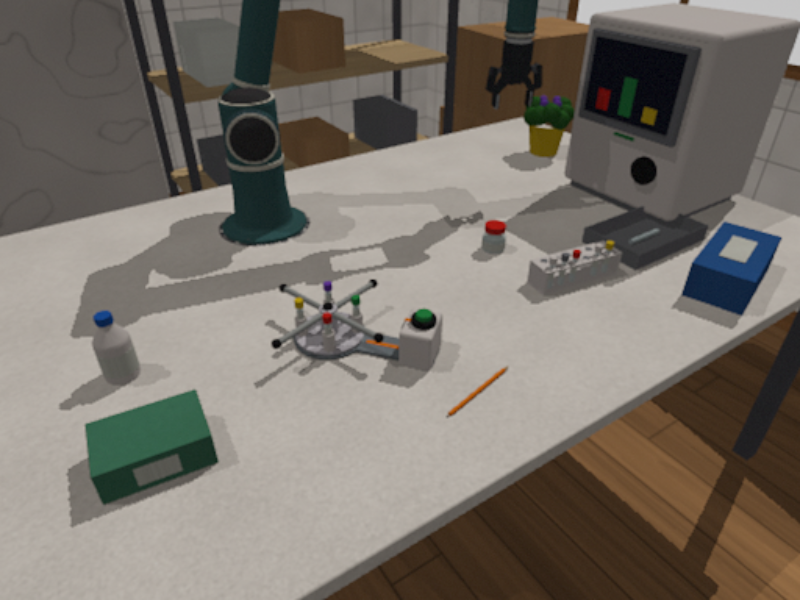

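The top view shows the hub near (455,335), the button at (402,272), and the balls at (437,283), (508,318), (472,389) and (402,353). The purple cap is at (446,356). I'll enlarge that area.

```bash
python3 - <<'E'
import cv2,numpy as np
c=np.load("top0.npz");im=c["image"][150:260,225:345,::-1]
cv2.imwrite("pics/crop0.png",cv2.resize(im,None,fx=5,fy=5,interpolation=cv2.INTER_CUBIC))
E
```

```text
(no output)
```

View pics/crop0.png

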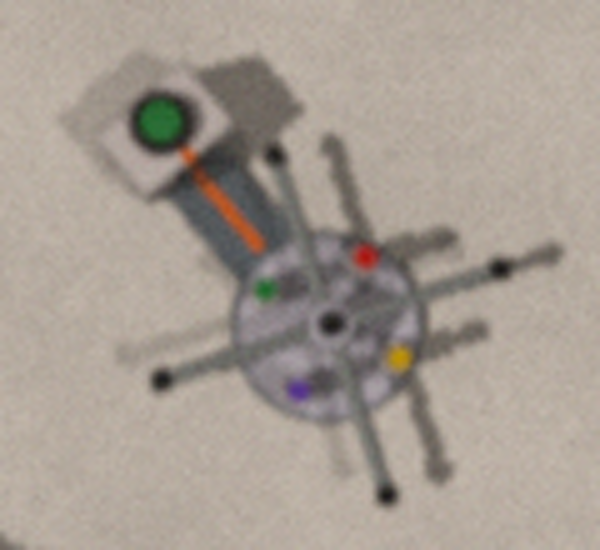

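The crop (5x, origin 225,150) shows:
- Balls at (276,155), (500,268), (387,495) and (162,380).
- Hub at (331,323) and button at (161,121).
- Caps: purple (300,390), green (265,289), red (366,257), yellow (400,357).

```bash
cat > h.py <<'E'
import numpy as np
def world(c,u,v,z):
    R,t,K=c["R"],c["t"],c["K"]
    d=R.T@np.linalg.solve(K,[u,v,1]);o=-R.T@t
    return o+d*(z-o[2])/d[2]
E
python3 - <<'E'
from h import *
c=np.load("top0.npz")
w=lambda x,y,z:world(c,225+(x+.5)/5-.5,150+(y+.5)/5-.5,z)
B=np.array([w(*p,.065) for p in[(276,155),(500,268),(387,495),(162,380)]])
h=B.mean(0);print("balls",B.round(4),"hub",h)
an=lambda p:np.degrees(np.arctan2(*(p-h)[1::-1]))
for b in B:print(an(b),np.hypot(*(b-h)[:2]))
for n,p in dict(purple=(300,390),green=(265,289),red=(366,257),yellow=(400,357)).items():
    q=w(*p,.09);print(n,q,an(q),np.hypot(*(q-h)[:2]))
for z in (.08,.085,.09):
    q=w(161,121,z);print("btn",q,an(q),np.hypot(*(q-h)[:2]))
for p in[(187,152),(260,246)]:
    q=w(*p,.007);print("stripe",q,an(q))
u=[int(225+161/5),int(150+121/5)];d=c["depth"][u[1],u[0]]
X=np.linalg.solve(c["K"],[u[0],u[1],1])*d;print(c["R"].T@(X-c["t"]))
E
```

```text
balls [[ 0.6352 -0.0455  0.065 ]
 [ 0.5517 -0.2007  0.065 ]
 [ 0.395  -0.1168  0.065 ]
 [ 0.4788  0.0384  0.065 ]] hub [ 0.51518115 -0.08111505  0.065     ]
16.544313663243475 0.1251540889102332
-73.02123503723546 0.1250116351258279
-163.47765574062066 0.1253118411487846
106.90660829153492 0.12496249013700098
purple [ 0.46961847 -0.05705612  0.09      ] 152.1641405302606 0.05152465121492225
green [ 0.53987246 -0.03470413  0.09      ] 61.9863456680531 0.05257027934529769
red [ 0.56036174 -0.10517108  0.09      ] -28.032702852920952 0.05118572286667304
yellow [ 0.49070106 -0.12666355  0.09      ] -118.25585507783371 0.051710164214933525
btn [0.65952916 0.03476347 0.08      ] 38.75651550195192 0.18510585112969047
btn [0.65897326 0.03467664 0.085     ] 38.84350263000825 0.18461821364770303
btn [0.65841736 0.03458981 0.09      ] 38.93095029550595 0.18413100395796456
stripe [0.64446829 0.01758872 0.007     ] 37.35978199489362
stripe [ 0.57455433 -0.03387999  0.007     ] 38.504426292783755
[0.6571107  0.03381999 0.09533771]
```

The carousel has to turn about 113° clockwise: purple is at 151.7° and the scanner at 38.7°. I'll push the spoke that stands at 196.7°. First I'll close the fingers and move over.

Call:
{"method": "play_rows", "body": {
  "moves": [
    [[0, 0, 0, -0.29, -0.27, 0, 0], [0, 0, 0, -0.29, -0.27, 0, 0], [0, 0, 0, -0.29, -0.27, 0, 0], [0, 0, 0, -0.29, -0.27, 0, 0], [0, 0, 0, -0.29, -0.27, 0, 0]]
  ]
}}

```text
time: 0.52
tool_pos: [0.2926, 0.4747, 0.2306]
tcp_rot: [-0.449, -3.109, 0.002]
wrist_force: [1.4, -0.1, 1.1]
width: 0.301
grip_force: 0.0
```

Call:
{"method": "play_rows", "body": {
  "moves": [
    [[0, 0, 0, -0.29, -0.27, 0, 0], [0, 0, 0, -0.29, -0.27, 0, 0], [0, 0, 0, -0.29, -0.27, 0, 0], [0, 0, 0, -0.29, -0.27, 0, 0], [0, 0, 0, -0.29, -0.27, 0, 0]]
  ]
}}

```text
time: 0.93
tool_pos: [0.3933, 0.3041, 0.2309]
tcp_rot: [-0.45, -3.109, 0.001]
wrist_force: [0.9, -0.1, 0.0]
width: 0.0
grip_force: 0.0
```

Call:
{"method": "play_rows", "body": {
  "moves": [
    [[0, 0, 0, -0.29, -0.27, 0, 0], [0, 0, 0, -0.29, -0.27, 0, 0], [0, 0, 0, -0.29, -0.27, 0, 0], [0, 0, 0, -0.08, -0.375, 0, 0], [0, 0, 0, -0.08, -0.375, 0, 0]]
  ]
}}

```text
time: 1.35
tool_pos: [0.4479, 0.1253, 0.2309]
tcp_rot: [-0.451, -3.109, 0.001]
wrist_force: [0.5, 0.2, 0.2]
width: 0.001
grip_force: 0.0
```

Call:
{"method": "play_rows", "body": {
  "moves": [
    [[0, 0, 0, -0.08, -0.375, 0, 0], [0, 0, 0, -0.08, -0.375, 0, 0], [0, 0, 0, -0.08, -0.375, 0, 0], [0, 0, 0, -0.08, -0.375, 0, 0], [0, 0, 0, -0.08, -0.375, 0, 0]]
  ]
}}

```text
time: 1.77
tool_pos: [0.4318, -0.0656, 0.2311]
tcp_rot: [-0.45, -3.109, -0.0]
wrist_force: [0.5, 0.1, -0.7]
width: -0.001
grip_force: 0.0
```

Call:
{"method": "play_rows", "body": {
  "moves": [
    [[0, 0, 0, -0.08, -0.375, 0, 0], [0, 0, 0, -0.08, -0.375, 0, 0], [0, 0, 0.25, 0, 0, 0.1, 0], [0, 0, 0.25, 0, 0, 0.1, 0], [0, 0, 0.25, 0, 0, 0.1, 0]]
  ]
}}

```text
time: 2.18
tool_pos: [0.4262, -0.1416, 0.2007]
tcp_rot: [-1.035, -2.966, -0.0]
wrist_force: [0.9, 0.2, 0.1]
width: -0.002
grip_force: 0.0
```

Call:
{"method": "play_rows", "body": {
  "moves": [
    [[0, 0, 0.25, 0, 0, 0.1, 0], [0, 0, 0.25, 0, 0, 0.1, 0], [0, 0, 0.25, 0, 0, 0.1, 0], [0, 0, 0.25, 0, 0, 0.1, 0], [0, 0, 0.25, 0, 0, 0.1, 0]]
  ]
}}

```text
time: 2.6
tool_pos: [0.4262, -0.1402, 0.1504]
tcp_rot: [-1.893, -2.506, 0.0]
wrist_force: [-0.4, -0.4, -0.3]
width: 0.002
grip_force: 0.0
```

```bash
cat >> h.py <<'E'
from scipy.spatial.transform import Rotation as Ro
H=np.array([.5152,-.0811,.06])
def rep(s):
    R=Ro.from_rotvec(s["tcp_rot"]).as_matrix();p=s["tool_pos"]
    print("t",s["time"],"pos",p.round(4),"xang",np.degrees(np.arctan2(R[1,0],R[0,0])).round(2),"zax",R[:,2].round(3),"hub in tool",(R.T@(H-p)).round(4),"F",s["wrist_force"].round(2),"q",s["q"].round(2))
    return R,p
E
python3 - <<'E'
from h import *
from workcell import bot,vision
import cv2
rep(bot.read_state())
c=vision.read_camera("wrist");cv2.imwrite("pics/w1.png",c["image"][:,:,::-1])
E
```

```text
t 2.6 pos [ 0.4262 -0.1402  0.1504] xang 105.85 zax [-0.001  0.    -1.   ] hub in tool [0.0325 0.1018 0.0903] F [-0.4  -0.44 -0.26] q [-0.37 -0.1   2.16  0.    1.09 -0.65]
```

View pics/w1.png

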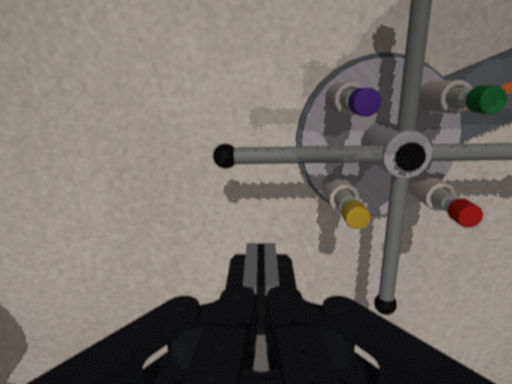

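The wrist view shows the fingers in the right quadrant, behind the left spoke (ball at 225,155), with the yellow cap at (357,213). I'll measure the finger profile from the depth to check clearance to the caps.

```bash
python3 - <<'E'
from h import *
from workcell import bot,vision
R,p=rep(bot.read_state())
c=vision.read_camera("wrist");d=c["depth"]
v,u=np.nonzero((d>0.02)&(d<.4));z=d[v,u]
X=np.linalg.solve(c["K"],np.stack([u,v,np.ones(len(u))]))*z
P=(R.T@(c["R"].T@(X-c["t"][:,None])-p[:,None])).T
P=P[(P[:,2]<.01)&(abs(P[:,1])<.09)]
for a in range(-100,10,8):
    m=P[(P[:,2]>=a/1000)&(P[:,2]<(a+8)/1000)]
    if len(m):print(a,len(m),m.min(0).round(3),m.max(0).round(3))
E
```

```text
t 2.65 pos [ 0.4248 -0.1397  0.1483] xang 105.54 zax [-0.004  0.002 -1.   ] hub in tool [0.032  0.1031 0.088 ] F [-2.16  0.06 -0.4 ] q [-0.37 -0.1   2.16  0.    1.09 -0.64]
-92 310 [ 0.017 -0.018 -0.086] [ 0.02   0.017 -0.084]
-84 5569 [ 0.008 -0.058 -0.084] [ 0.02   0.057 -0.076]
-76 7032 [ 0.001 -0.054 -0.076] [ 0.019  0.053 -0.068]
-68 4332 [-0.009 -0.048 -0.068] [ 0.019  0.047 -0.06 ]
-60 6859 [-0.011 -0.041 -0.06 ] [ 0.016  0.04  -0.052]
-52 3017 [-0.012 -0.036 -0.052] [ 0.015  0.034 -0.044]
-44 1128 [-0.01  -0.022 -0.044] [ 0.015  0.021 -0.036]
-36 600 [ 0.007 -0.014 -0.036] [ 0.013  0.013 -0.028]
-28 692 [ 0.007 -0.014 -0.028] [ 0.013  0.013 -0.02 ]
-20 597 [ 0.007 -0.014 -0.02 ] [ 0.013  0.013 -0.012]
-12 390 [ 0.007 -0.013 -0.012] [ 0.013  0.013 -0.004]
-4 5 [ 0.011 -0.001 -0.004] [ 0.012  0.004 -0.003]
```

Call:
{"method": "play_rows", "body": {
  "moves": [
    [[0, 0, 0, 0, 0, 0.34, 0], [0, 0, 0, 0, 0, 0.34, 0], [0, 0, 0, 0, 0, 0.34, 0], [0, 0, 0, 0.06, 0, 0, 0], [0, 0, 0, 0.06, 0, 0, 0]]
  ]
}}

```text
time: 3.12
tool_pos: [0.4213, -0.1279, 0.048]
tcp_rot: [-1.881, -2.51, 0.002]
wrist_force: [0.7, -0.0, 0.2]
width: -0.002
grip_force: 0.0
```

Call:
{"method": "play_rows", "body": {
  "moves": [
    [[0, 0, 0, 0.02, 0, 0, 0], [0, 0, 0.08, 0.041, -0.006, 0, 0], [0, 0, 0.16, 0.082, -0.011, 0, 0], [0, 0, 0.16, 0.082, -0.011, 0, 0], [0, 0, 0.16, 0.082, -0.011, 0, 0]]
  ]
}}

```text
time: 3.53
tool_pos: [0.4162, -0.1, 0.0524]
tcp_rot: [2.217, 2.218, 0.004]
wrist_force: [0.8, -1.6, -0.4]
width: 0.004
grip_force: 0.6
```

```bash
python3 - <<'E'
from h import *
from workcell import bot,vision
import cv2
rep(bot.read_state())
c=vision.read_camera("wrist");cv2.imwrite("pics/w2.png",c["image"][:,:,::-1])
E
```

```text
t 3.5333 pos [ 0.4162 -0.1     0.0524] xang 90.04 zax [ 0.006 -0.002 -1.   ] hub in tool [ 0.0188  0.099  -0.007 ] F [ 0.84 -1.63 -0.36] q [-0.29 -0.02  2.28 -0.    0.87 -0.29]
```

View pics/w2.png

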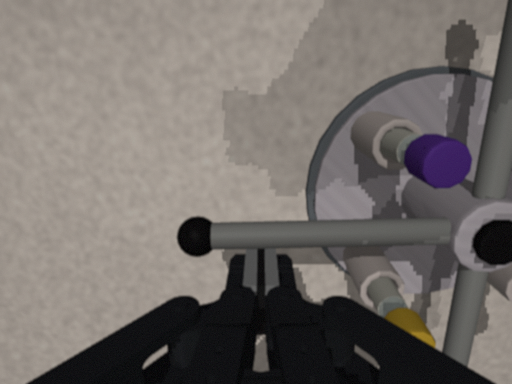

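The view shows the fingertips touching the rod at about (262,248), clear of the yellow cap at (410,325). I'll carry on with the arc.

Call:
{"method": "play_rows", "body": {
  "moves": [
    [[0, 0, 0.16, 0.082, -0.011, 0.02, 0], [0, 0, 0.16, 0.082, -0.011, 0.02, 0], [0, 0, 0.16, 0.082, -0.011, 0, 0], [0, 0, 0.16, 0.082, -0.011, 0, 0], [0, 0, 0.16, 0.082, -0.011, 0, 0]]
  ]
}}

```text
time: 4.0
tool_pos: [0.4171, -0.0587, 0.048]
tcp_rot: [2.613, 1.737, 0.005]
wrist_force: [-0.7, -2.2, -1.0]
width: -0.001
grip_force: 0.7
```

```bash
python3 -c "
from h import *
from workcell import bot
rep(bot.read_state())"
```

```text
t 4.0 pos [ 0.4171 -0.0587  0.048 ] xang 67.22 zax [ 0.005 -0.002 -1.   ] hub in tool [ 0.0173  0.0992 -0.0115] F [-0.72 -2.19 -1.04] q [-0.2  -0.02  2.3  -0.    0.86  0.2 ]
```

Call:
{"method": "play_rows", "body": {
  "moves": [
    [[0, 0, 0.16, 0.082, -0.011, 0, 0], [0, 0, 0.16, 0.082, -0.011, 0, 0], [0, 0, 0.16, 0.082, -0.011, 0, 0], [0, 0, 0.16, 0.082, -0.011, 0, 0], [0, 0, 0.16, 0.082, -0.011, 0, 0]]
  ]
}}

```text
time: 4.42
tool_pos: [0.4341, -0.021, 0.048]
tcp_rot: [2.907, 1.184, 0.007]
wrist_force: [-0.3, -1.6, -0.1]
width: -0.001
grip_force: 0.7
```

Call:
{"method": "play_rows", "body": {
  "moves": [
    [[0, 0, 0.16, 0.082, -0.011, 0, 0], [0, 0, 0.16, 0.082, -0.011, 0, 0], [0, 0, 0.16, 0.082, -0.011, 0, 0], [0, 0, 0.08, 0.041, -0.006, 0, 0], [0, 0, 0.08, 0.041, -0.006, 0, 0]]
  ]
}}

```text
time: 4.83
tool_pos: [0.4572, 0.0025, 0.0479]
tcp_rot: [3.059, 0.709, 0.006]
wrist_force: [-0.6, -1.6, 0.8]
width: -0.0
grip_force: 0.6
```

```bash
python3 - <<'E'
from h import *
from workcell import bot,vision
import cv2
rep(bot.read_state())
c=vision.read_camera("wrist");np.savez("w3.npz",**c)
t=vision.read_camera("top");np.savez("t3.npz",**t);s=vision.read_camera("scene")
a=cv2.resize(t["image"][150:260,225:345],None,fx=3.3,fy=3.3,interpolation=2)
b=cv2.resize(s["image"][160:250,160:300],None,fx=2.8,fy=2.8,interpolation=2)
w=c["image"];h=max(a.shape[0],b.shape[0]);im=np.zeros((h,a.shape[1]+b.shape[1],3),np.uint8)
im[:a.shape[0],:a.shape[1]]=a;im[:b.shape[0],a.shape[1]:]=b
cv2.imwrite("pics/c3.png",im[:,:,::-1]);cv2.imwrite("pics/w3.png",w[:,:,::-1])
E
```

```text
t 4.8333 pos [0.4572 0.0025 0.0479] xang 26.11 zax [ 0.004 -0.001 -1.   ] hub in tool [ 0.0153  0.1006 -0.0118] F [-0.64 -1.57  0.81] q [-0.05  0.05  2.23 -0.    0.86  1.07]
```

View pics/w3.png

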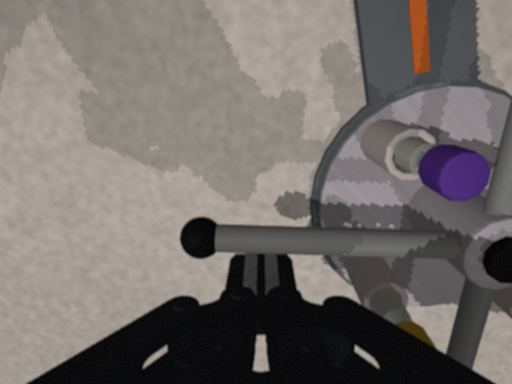

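In the wrist view the ball is at (200,237), the hub socket at about (500,260), purple at (455,172), and the orange stripe runs from (423,72) to (418,0). The tip is clear of the yellow tube.

```bash
python3 - <<'E'
from h import *
c=np.load("w3.npz")
an=lambda q:np.degrees(np.arctan2(*(q-H)[1::-1])).round(2)
b=world(c,200,237,.06);print("ball",b,an(b),np.hypot(*(b-H)[:2]))
q=world(c,455,170,.09);print("purple",q,an(q))
for e in[(423,71),(418,2)]:
  q=world(c,*e,.007);print("stripe",q,an(q))
E
```

```text
ball [0.46117759 0.03424758 0.06      ] 115.1 0.12737144888088586
purple [ 0.53247095 -0.02676143  0.09      ] 72.37
stripe [ 0.5709958  -0.03430318  0.007     ] 39.99
stripe [ 0.5961455  -0.01395079  0.007     ] 39.68
```

View pics/c3.png

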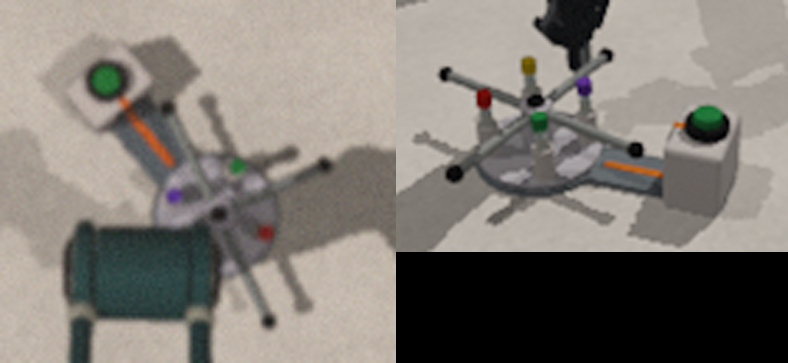

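Call:
{"method": "play_rows", "body": {
  "moves": [
    [[0, 0, 0.16, 0.082, -0.009, 0, 0], [0, 0, 0.16, 0.082, -0.009, 0, 0], [0, 0, 0.16, 0.082, -0.009, 0, 0], [0, 0, 0.16, 0.082, -0.009, 0, 0], [0, 0, 0.16, 0.082, -0.009, 0, 0]]
  ]
}}

```text
time: 5.4
tool_pos: [0.4932, 0.0184, 0.0464]
tcp_rot: [3.14, 0.083, 0.001]
wrist_force: [-0.5, -1.3, 1.1]
width: -0.004
grip_force: 0.7
```

Call:
{"method": "play_rows", "body": {
  "moves": [
    [[0, 0, 0.04, 0.02, -0.002, 0, 0], [0, 0, 0, 0, 0, 0, 0]]
  ]
}}

```text
time: 5.57
tool_pos: [0.4957, 0.0188, 0.0462]
tcp_rot: [3.141, 0.057, 0.003]
wrist_force: [0.3, -0.5, 0.6]
width: 0.001
grip_force: 0.0
```

```bash
python3 - <<'E'
from h import *
from workcell import bot,vision
import cv2
rep(bot.read_state())
t=vision.read_camera("top");np.savez("t4.npz",**t)
cv2.imwrite("pics/c4.png",cv2.resize(t["image"][150:260,225:345,::-1],None,fx=5,fy=5,interpolation=2))
E
```

```text
t 5.5667 pos [0.4957 0.0188 0.0462] xang 2.09 zax [ 0.002  0.    -1.   ] hub in tool [ 0.0159  0.1005 -0.0138] F [ 0.29 -0.48  0.58] q [-0.01  0.12  2.15  0.    0.87  1.52]
```

View pics/c4.png

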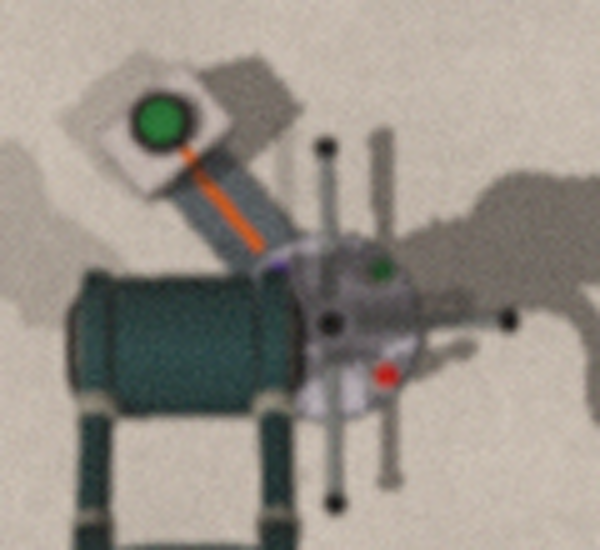

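The balls are now at (326,147), (508,320) and (335,503). Green is at (381,270), red at (387,376).

```bash
python3 - <<'E'
from h import *
c=np.load("top0.npz")
w=lambda x,y,z:world(c,225+(x+.5)/5-.5,150+(y+.5)/5-.5,z)
for p,o in[((326,147),0),((508,320),-90),((335,503),-180)]:
    q=w(*p,.065);print(np.degrees(np.arctan2(*(q-H)[1::-1]))-o,np.hypot(*(q-H)[:2]))
q=w(326,147,.065)-w(335,503,.065);print(np.degrees(np.arctan2(q[1],q[0])))
E
```

```text
0.1109065924803885 0.12476733763702634
-0.06248899649474993 0.12400653475331036
359.6431955774076 0.12485632519200286
-0.12303228193378901
```

Call:
{"method": "play_rows", "body": {
  "moves": [
    [[0, 0, 0.05, 0.025, -0.004, 0, 0], [0, 0, 0.06, 0.03, -0.004, 0, 0], [0, 0, 0.06, 0.03, -0.004, 0, 0], [0, 0, 0.04, 0.02, -0.003, 0, 0], [0, 0, 0, 0, 0, 0, 0]]
  ]
}}

```text
time: 6.03
tool_pos: [0.5051, 0.0201, 0.0455]
tcp_rot: [3.14, -0.11, 0.0]
wrist_force: [-0.7, -0.3, 0.2]
width: -0.003
grip_force: 0.2
```

```bash
python3 - <<'E'
from h import *
from workcell import bot,vision
import cv2
rep(bot.read_state())
I=[vision.read_camera("top")["image"].astype(float) for _ in range(4)]
I=np.mean(I,0).astype(np.uint8)
cv2.imwrite("pics/c5.png",cv2.resize(I[150:260,225:345,::-1],None,fx=5,fy=5,interpolation=2))
E
```

```text
t 6.0333 pos [0.5051 0.0201 0.0455] xang -4.02 zax [ 0. -0. -1.] hub in tool [ 0.0172  0.1002 -0.0145] F [-0.75 -0.33  0.2 ] q [-0.01  0.14  2.13 -0.    0.87  1.63]
```

View pics/c5.png

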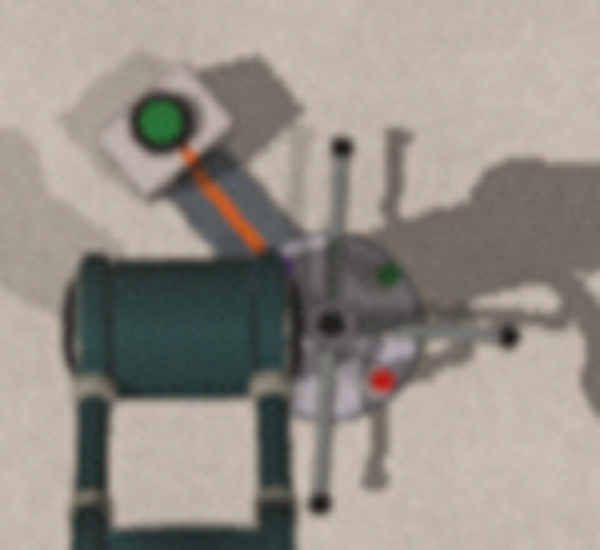

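The balls are at (342,148), (508,337) and (320,503), so the spoke is near -5.2° against a target of -6.1°. I'll nudge it slightly, back off, and measure by image code.

Call:
{"method": "play_rows", "body": {
  "moves": [
    [[0, 0, 0.03, 0.015, -0.002, 0, 0], [0, 0, 0, 0, 0, 0, 0], [0, 0, 0, 0, 0, 0, 0], [0, 0, 0, -0.1, 0, 0, 0], [0, 0, 0, -0.15, 0, 0, 0]]
  ]
}}

```text
time: 6.65
tool_pos: [0.4828, 0.0224, 0.0457]
tcp_rot: [-3.139, 0.135, -0.003]
wrist_force: [0.3, 0.2, 0.4]
width: 0.006
grip_force: 0.0
```

```bash
cat > m.py <<'E'
from h import *
import cv2
def refine(g,u,v,r=3):  # darkness-weighted centroid round a guess
    for _ in range(5):
        yy,xx=np.mgrid[int(round(v))-r:int(round(v))+r+1,int(round(u))-r:int(round(u))+r+1]
        w=np.clip(75-g[yy,xx],0,None);
        if w.sum()<20:return None
        u,v=(w*xx).sum()/w.sum(),(w*yy).sum()/w.sum()
    return u,v
def angle(c,img,guess):
    g=img.astype(float).mean(2);out=[]
    for k in range(4):
        a=np.radians(guess+90*k);X=H+[.125*np.cos(a),.125*np.sin(a),.005]
        p=c["K"]@(c["R"]@X+c["t"]);r=refine(g,p[0]/p[2],p[1]/p[2])
        if r is None:out.append(None);continue
        q=world(c,*r,.065)-H
        out.append(((np.degrees(np.arctan2(q[1],q[0]))-90*k-guess+180)%360-180+guess).round(2).item())
        out.append(np.hypot(*q[:2]).round(4).item())
    return out
E
python3 - <<'E'
from m import *
from workcell import bot,vision
rep(bot.read_state())
c=np.load("top0.npz");print(angle(c,c["image"],16.7))
c=np.load("t4.npz");print(angle(c,c["image"],-.1))
c=vision.read_camera("top");I=np.mean([vision.read_camera("top")["image"].astype(float) for _ in range(4)],0)
print(angle(c,I,-6))
E
```

```text
t 6.65 pos [0.4828 0.0224 0.0457] xang -4.94 zax [ 0.002 -0.    -1.   ] hub in tool [ 0.0412  0.1003 -0.0142] F [0.34 0.22 0.39] q [-0.01  0.1   2.17  0.    0.86  1.65]
[17.08, 0.1255, 16.86, 0.125, 16.49, 0.1248, 16.82, 0.1247]
[0.1, 0.1242, -0.96, 0.1258, -0.37, 0.1247, 0.24, 0.1241]
[-5.86, 0.1242, -3.03, 0.1258, -6.21, 0.1247, -5.85, 0.1236]
```

Call:
{"method": "play_rows", "body": {
  "moves": [
    [[0, 0, 0, 0, 0, -0.4, 0], [0, 0, 0, 0, 0, -0.4, 0], [0, 0, 0, 0, 0, -0.4, 0], [0, 0, 0, 0, -0.4, 0, 0], [0, 0, 0, 0, -0.4, 0, 0]]
  ]
}}

```text
time: 7.32
tool_pos: [0.493, 0.1019, 0.1701]
tcp_rot: [-3.137, 0.143, -0.016]
wrist_force: [0.6, 0.1, -1.1]
width: 0.001
grip_force: 0.0
```

Call:
{"method": "play_rows", "body": {
  "moves": [
    [[0, 0, 0, 0, -0.4, 0, 0], [0, 0, 0, 0, -0.4, 0, 0], [0, 0, 0, 0, -0.4, 0, 0], [0, 0, 0, 0, 0, 0, 0]]
  ]
}}

```text
time: 7.65
tool_pos: [0.5005, 0.2283, 0.1662]
tcp_rot: [-3.135, 0.128, -0.004]
wrist_force: [0.5, 0.6, 1.3]
width: -0.004
grip_force: 0.0
```

```bash
python3 - <<'E'
from m import *
from workcell import bot,vision
rep(bot.read_state())
c=vision.read_camera("top");I=np.mean([vision.read_camera("top")["image"].astype(float) for _ in range(6)],0)
print(angle(c,I,-6))
# colour centroids: purple cap, green button
hsv=cv2.cvtColor(I.astype(np.uint8),cv2.COLOR_RGB2HSV)
def cen(lo,hi,box,z):
    m=cv2.inRange(hsv,lo,hi);M=np.zeros_like(m);M[box]=m[box]
    v,u=np.nonzero(M);q=world(c,u.mean(),v.mean(),z);d=q-H
    print(len(u),u.mean(),v.mean(),q.round(4),np.degrees(np.arctan2(d[1],d[0])).round(2),np.hypot(*d[:2]).round(4))
cen((115,80,40),(150,255,255),np.s_[150:260,225:345],.09)
cen((45,90,40),(85,255,255),np.s_[160:190,240:275],.091)
cv2.imwrite("pics/c6.png",cv2.resize(I[150:260,225:345,::-1],None,fx=5,fy=5,interpolation=2))
E
```

```text
t 7.65 pos [0.5005 0.2283 0.1662] xang -4.69 zax [ 0.003  0.004 -1.   ] hub in tool [0.0397 0.3076 0.1049] F [0.52 0.64 1.27] q [0.38 0.08 1.95 0.   1.11 2.03]
[-5.83, 0.1222, -6.89, 0.1247, -6.26, 0.1248, -6.57, 0.1248]
13 281.38461538461536 202.6153846153846 [ 0.5561 -0.0482  0.09  ] 38.78 0.0525
66 256.8484848484849 173.93939393939394 [0.6578 0.0344 0.091 ] 39.01 0.1835[ WARN:0@3.443] global loadsave.cpp:1063 imwrite_ Unsupported depth image for selected encoder is fallbacked to CV_8U.
```

View pics/c6.png

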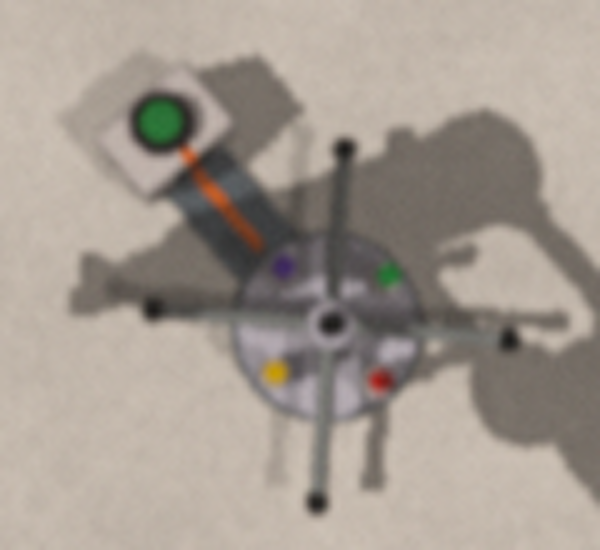

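The view shows purple at (284,266), squarely on the foot line to the scanner: its cup is at about 38.7° and the button at 39.0°. All four tubes are standing. I'll move over the button.

Call:
{"method": "play_rows", "body": {
  "moves": [
    [[0, 0, 0, 0.247, 0.258, 0, 0], [0, 0, 0, 0.247, 0.258, 0, 0], [0, 0, 0, 0.247, 0.258, 0, 0], [0, 0, 0, 0.247, 0.258, 0, 0], [0, 0, 0, 0.247, 0.258, 0, 0]]
  ]
}}

```text
time: 8.42
tool_pos: [0.6117, 0.0797, 0.1655]
tcp_rot: [3.139, -0.138, 0.001]
wrist_force: [0.2, 0.2, -0.5]
width: -0.002
grip_force: 0.0
```

Call:
{"method": "play_rows", "body": {
  "moves": [
    [[0, 0, 0, 0.247, 0.258, 0, 0], [0, 0, 0, 0.247, 0.258, 0, 0], [0, 0, 0, 0, 0, 0.2, 0], [0, 0, 0, 0, 0, 0.2, 0], [0, 0, 0, 0, 0, 0, 0]]
  ]
}}

```text
time: 8.83
tool_pos: [0.6526, 0.0244, 0.1207]
tcp_rot: [3.138, -0.141, -0.012]
wrist_force: [-1.0, -0.6, -1.1]
width: 0.002
grip_force: 0.0
```

```bash
python3 - <<'E'
from m import *
from workcell import bot,vision
R,p=rep(bot.read_state())
print("button in tool",R.T@(np.array([.6578,.0346,.091])-p))
c=vision.read_camera("wrist");hsv=cv2.cvtColor(c["image"],cv2.COLOR_RGB2HSV)
m=cv2.inRange(hsv,(45,90,40),(85,255,255));n,l,st,ce=cv2.connectedComponentsWithStats(m)
for i in range(1,n):
    if st[i,4]>60:print(st[i],world(c,*ce[i],.09),"z med",(c["R"].T@(np.linalg.solve(c["K"],[*ce[i],1])*np.median(c["depth"][l==i])-c["t"])))
E
```

```text
t 8.8333 pos [0.6526 0.0244 0.1207] xang -5.14 zax [-0.008 -0.    -1.   ] hub in tool [-0.127   0.1173  0.0617] F [-1.03 -0.65 -1.11] q [-0.    0.31  1.75 -0.    1.08  1.66]
button in tool [ 0.00444207 -0.01067408  0.02962518]
[ 214  202   55   53 2104] [0.65559429 0.03609632 0.09      ] z med [0.65865948 0.03538155 0.09673991]
[472 336  36  34 708] [ 0.55122058 -0.11524685  0.09      ] z med [ 0.54889042 -0.11694089  0.08779916]
```

Call:
{"method": "play_rows", "body": {
  "moves": [
    [[0, 0, 0, 0.05, -0.11, 0, 0], [0, 0, 0, 0, 0, 0.1, 0], [0, 0, 0, 0, 0, 0.08, 0], [0, 0, 0, 0, 0, 0.03, 0], [0, 0, 0, 0, 0, 0, 0]]
  ]
}}

```text
time: 9.3
tool_pos: [0.6606, 0.0379, 0.1031]
tcp_rot: [3.138, -0.134, -0.003]
wrist_force: [-0.5, -0.0, 0.4]
width: -0.001
grip_force: 0.0
```

Call:
{"method": "play_rows", "body": {
  "moves": [
    [[0, 0, 0, 0, 0, 0.03, 0], [0, 0, 0, 0, 0, 0.0, 0]]
  ]
}}

```text
time: 9.47
tool_pos: [0.6614, 0.0376, 0.101]
tcp_rot: [3.139, -0.135, -0.001]
wrist_force: [-0.5, -0.3, -0.8]
width: -0.001
grip_force: 0.0
```

Call:
{"method": "play_rows", "body": {
  "moves": [
    [[0, 0, 0, -0.03, 0.03, 0, 0], [0, 0, 0, 0, 0, 0.04, 0], [0, 0, 0, 0, 0, 0.03, 0], [0, 0, 0, 0, 0, 0, 0]]
  ]
}}

```text
time: 9.8
tool_pos: [0.6587, 0.0344, 0.0943]
tcp_rot: [3.138, -0.136, 0.001]
wrist_force: [-1.5, -0.5, 3.1]
width: -0.001
grip_force: 1.5
```

Call:
{"method": "play_rows", "body": {
  "moves": [
    [[0, 0, 0, 0, 0, 0.02, 0], [0, 0, 0, 0, 0, 0, 0], [0, 0, 0, 0, 0, 0, 0]]
  ]
}}

```text
time: 10.05
tool_pos: [0.6587, 0.0344, 0.0927]
tcp_rot: [3.138, -0.135, 0.001]
wrist_force: [-0.4, -1.6, 3.9]
width: 0.003
grip_force: 1.9
```

Contact. I'll press on until the force rises at the stop.

Call:
{"method": "play_rows", "body": {
  "moves": [
    [[0, 0, 0, 0, 0, 0.02, 0], [0, 0, 0, 0, 0, 0, 0], [0, 0, 0, 0, 0, 0, 0]]
  ]
}}

```text
time: 10.3
tool_pos: [0.6588, 0.0344, 0.0911]
tcp_rot: [3.138, -0.135, 0.001]
wrist_force: [-1.6, -1.3, 6.0]
width: -0.004
grip_force: 3.2
```

Call:
{"method": "play_rows", "body": {
  "moves": [
    [[0, 0, 0, 0, 0, 0.02, 0], [0, 0, 0, 0, 0, 0, 0], [0, 0, 0, 0, 0, 0, 0]]
  ]
}}

```text
time: 10.55
tool_pos: [0.6589, 0.0344, 0.0909]
tcp_rot: [3.138, -0.135, 0.002]
wrist_force: [-5.5, -2.0, 15.4]
width: -0.0
grip_force: 7.3
```

At the stop (15 N). I'll let it go, rise and withdraw.

Call:
{"method": "play_rows", "body": {
  "moves": [
    [[0, 0, 0, 0, 0, -0.1, 0], [0, 0, 0, 0, 0, -0.3, 0], [0, 0, 0, 0, 0, -0.4, 0], [0, 0, 0, 0, -0.4, 0, 0], [0, 0, 0, 0, -0.4, 0, 0]]
  ]
}}

```text
time: 10.97
tool_pos: [0.6679, 0.1138, 0.1722]
tcp_rot: [-3.137, 0.142, -0.011]
wrist_force: [1.3, 0.1, -0.3]
width: -0.001
grip_force: 0.0
```

Call:
{"method": "play_rows", "body": {
  "moves": [
    [[0, 0, 0, 0, -0.4, 0, 0], [0, 0, 0, 0, -0.4, 0, 0], [0, 0, 0, 0, -0.4, 0, 0], [0, 0, 0, 0, 0, 0, 0], [0, 0, 0, 0, 0, 0, 0]]
  ]
}}

```text
time: 11.38
tool_pos: [0.6748, 0.2368, 0.1671]
tcp_rot: [-3.139, 0.129, 0.002]
wrist_force: [-0.7, -0.7, 0.1]
width: 0.002
grip_force: 0.0
```

```bash
python3 - <<'E'
from m import *
from workcell import bot,vision
rep(bot.read_state())
c=vision.read_camera("top");I=np.mean([vision.read_camera("top")["image"].astype(float) for _ in range(6)],0)
print(angle(c,I,-6))
hsv=cv2.cvtColor(I.astype(np.uint8),cv2.COLOR_RGB2HSV)[150:260,225:345]
v,u=np.nonzero(cv2.inRange(hsv,(115,80,40),(150,255,255)));d=world(c,u.mean()+225,v.mean()+150,.09)-H
print("purple",len(u),np.degrees(np.arctan2(d[1],d[0])),np.hypot(*d[:2]))
E
```

```text
t 11.3833 pos [0.6748 0.2368 0.1671] xang -4.71 zax [-0.001  0.    -1.   ] hub in tool [-0.1328  0.3299  0.1073] F [-0.67 -0.69  0.12] q [0.3  0.38 1.57 0.   1.19 1.96]
[-5.93, 0.1241, -6.02, 0.1253, -6.23, 0.125, -5.91, 0.1246]
purple 15 39.16153593983984 0.05164773105197664
```

The carousel hasn't moved: spokes at -6.0°, purple at 39.1°, scanner at 39.0°.

```bash
python3 -c "
from workcell import bot
print(bot.finish_job())"
```

```text
the job is handed in; nothing more can be done
None
```

I turned the carousel until the purple tube stood squarely in front of the scanner window (within about 0.3° by the top camera), pressed the green button down to its stop and let it go, then moved the arm clear and handed the job in at about 12 s.

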